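# Brake lever check on two trolley handles

### The arm

A 6-joint arm with a two-finger parallel gripper is mounted at the origin on the work surface. World frame = base frame: x ahead of the robot, y to its left, z up, the work surface at z = 0. Lengths are in mm, angles in rad, forces in N, time in s.
With the tool pointing down it reaches from about 325 to 775 mm from the base axis. Payload 9.3 kg.
Tool frame: the origin (TCP) lies on the centre line of the jaws, within the pads' length; the fingertips stand 14 mm ahead of it and the grasp point (between the pads) lies 5 mm behind it (env.tip_extent is the distance from the TCP to the fingertips, in mm); z points along the fingers, y is the direction in which the jaws open and shut (so a half turn about z gives the same grasp; the last joint's range is limited). The gripper opens to 85 mm and grips with 20 to 120 N. Pads are 22 mm wide; open, the fingers measure 114 mm over their backs; the gripper's body (76 mm by 85 mm) begins 54 mm behind the grasp point. The pads swing forward as they close: fully open they stand 13 mm farther back than shut.
Start: joints at [1.081, 0.259, 0.021, 1.334, 0, 1.418], TCP at [181.759, 519.096, 245.279] pointing down, gripper open.
Joint ranges: [-3.04, 3.04], [-0.91, 1.82], [-1.04, 1.36], [-1.92, 1.95], [-1.52, 1.45], [-3.14, 3.14]. Speed limits (rad/s): [2.22, 2.22, 2.79, 3.14, 3.14, 3.14].

### API

Orientations are given as a rotation vector (axis times angle).
In Python, from cell import env gives the robot as it stands. Calls block until the motion is done:
- env.goto(position, orientation): joint-space move of the TCP to a pose.
- env.line_to(position, vel=150, orientation=None, threshold=None): straight line of the TCP; orientation=None keeps the orientation; vel is the mean speed in mm/s. With threshold (N) it stops when the force on the tool has changed by that much, and returns True; else False.
- env.movej(angles): joint-space move.
- env.move_gripper(opening, effort=None): finger opening in mm; effort is the grip in N (None keeps the last); returns when the fingers have stopped.
- env.dwell(seconds).
- env.ik(position, orientation): joint angles nearest the present ones, or None.
- env.get_image(name): name is "scene" or "top" or "wrist"; returns (picture, depth): 420x560x3 uint8, red, green, blue; 420x560 float32, mm along the optical axis (not along the pixel's ray), 0 where there is no reading.
- env.calibration(name): a dict with "K" (3x3 intrinsics, pixels), "R" (3x3) and "t" (3): a world point X has camera coordinates R X + t; the wrist camera has in their place "tool_from_camera" (4x4, takes a point from camera to tool coordinates, whose origin is the TCP and whose axes are the flange's). Camera axes: x right, y down, z forward; pixel columns grow to the right and rows downward; lengths in mm; the calibration is good to about 2 mm. A picture is of the moment at which its call begins: read the wrist's pose just before it. calibration takes no time and is no camera call.
A pose or a line that the arm cannot do raises env.Unreachable and nothing moves.
- env.sign_off(): hands the job in, once; it reports no verdict.
Readings, each from a call of its own:
- env.read_time(): time.
- env.read_q(): joint angles.
- env.read_qd(): joint speeds.
- env.read_effort(): joint torques, N m.
- env.read_ee_pos(): TCP position.
- env.read_eef_rot(): TCP orientation.
- env.read_contact_force(): force on the tool from outside, world axes, zero at the start.
- env.read_moment(): the same for the moment, N m.
- env.read_grip_width(): finger opening in mm.
Only numpy, scipy, OpenCV 4.12 (cv2) and the standard library are available. Lean on these libraries where they do the work, as an engineer would, in place of code of your own. Each camera call takes 0.05 s, during which the arm holds its last target.

### The job

Check the two trolley brake levers with the backs or tips of the fingers, gripping nothing and leaving everything else on the bench alone. First press the red lever in from its outer side, gently, until it comes up against its stop short of the grip bar, keep it there for a second, and let it spring fully out again; then press the blue lever in to its stop in the same way. Finish while holding the blue lever in against its stop, so that the gap to the bar can be measured.

Things in the scene. Friction and masses are not known exactly. Their poses are not given: they have to be found in the camera images.
- red_lever (a joint): red lever's angle, rad: 0 = out at rest, blade leaning 0.30 away from parallel with the bar; grows as it is pressed towards the bar. Solid stop at 0.30: blade parallel to the bar, 15 mm of air between its round end and the bar. A return spring pushes it out: 2 N at the press point to start it, about 6.5 N just before the stop.
- red_face (a point): press point on the red lever: outer face of the blade (away from the bar), 105 mm from the upright hinge pin, half-way up, 120 mm above the table. Turns with the lever: x square through the blade to the bar, y along the blade to the pin, z up. Pin at (6, 105, 0) mm. Red blade 12 mm thick, 20 mm tall (110 to 130 mm above the table), round end 20 mm across 142 mm from the pin.
- red_handle: brake handle with the red lever, fixed: steel foot plate (x -60..100, y -95..95 mm, 8 thick), two 22 mm posts (x 30, y -82 and 82), black rubber grip bar 30 mm across, 200 long, axis at x 30, 120 above the table. Origin on the table; x from lever to bar, y along the bar to the hinge end, z up. Hinge pin x -10, y 70; lever's free end at rest x -52, y -66. Free space on the lever's outer side.
- blue_lever (a joint): blue lever's angle, rad: 0 = out at rest, blade leaning 0.30 away from parallel with the bar; grows as it is pressed towards the bar. Solid stop at 0.36: blade 0.06 past parallel with the bar, 7 mm of air between its round end and the bar. A return spring pushes it out: 2 N at the press point to start it, about 7.3 N just before the stop.
- blue_face (a point): press point on the blue lever: outer face of the blade (away from the bar), 105 mm from the upright hinge pin, half-way up, 120 mm above the table. Turns with the lever: x square through the blade to the bar, y along the blade to the pin, z up. Pin at (6, 105, 0) mm. Blue blade 12 mm thick, 20 mm tall (110 to 130 mm above the table), round end 20 mm across 142 mm from the pin.
- blue_handle: brake handle with the blue lever, fixed: steel foot plate (x -60..100, y -95..95 mm, 8 thick), two 22 mm posts (x 30, y -82 and 82), black rubber grip bar 30 mm across, 200 long, axis at x 30, 120 above the table. Origin on the table; x from lever to bar, y along the bar to the hinge end, z up. Hinge pin x -10, y 70; lever's free end at rest x -52, y -66. Free space on the lever's outer side.
- coupling: bystander, loose: steel conduit coupling, tube 28 mm across, 45 mm tall, standing on the red handle's foot plate behind the bar; origin at the centre of its underside
- bush: bystander, loose: brass bush, ring 32 mm across, 22 mm tall, on the blue handle's foot plate behind the bar; origin at the centre of its underside
- tape: bystander, loose: yellow roll of tape, 68 mm across, 19 mm tall, lying flat between the two handles; origin at the centre of its underside
- oil: bystander, loose: white oil bottle with red cap, 48 mm across, 130 mm tall, left of the handles; origin at the centre of its underside
- mug: bystander, loose: blue mug, 80 mm across, 90 mm tall, right of the handles; origin at the centre of its underside
- screwdriver: bystander, loose: screwdriver lying on the table between the robot and the handles, under 40 mm high; origin underneath it, near mid-length
- box: bystander, loose: white open switch box, 75 x 75 x 40 mm, left of the handles; origin at the centre of its underside
Mind the look-alikes: they are no part of the job. Leave any green look-alike of the blue_handle alone. Leave any brown look-alike of the red_handle alone.

How it is judged:
By the outcome, as a careful person would: the job done as asked, in the order asked, and still so for the second after the job is handed in, while the arm keeps its last pose, push and grip.
It also fails if it takes over 48 s, if anything falls off the work surface, if the arm or the gripper's body presses on something with over 40 N, if the wrist force passes 120 N, or if a joint passes its speed limit or range.

## Working session

There is one attempt and no reset: what is moved stays moved. The work goes in short steps, each a Python script; the robot and the scene stay as the last script left them, time stands still between calls to the robot, and variables do not carry over. Pictures are saved under pics/ and viewed, and the job is handed in when it is done.

```bash
ls; mkdir -p pics
python3 - <<'E'
from cell import env
import numpy as np, cv2
for n in ("scene","top"):
    p,d=env.get_image(n); np.savez(f"pics/{n}0.npz",p=p,d=d)
    cv2.imwrite(f"pics/{n}0.png",p[:,:,::-1])
    c=env.calibration(n); print(n,c)
print(env.read_time(),env.read_ee_pos(),env.read_eef_rot(),env.read_contact_force())
E
```

```text
pics
scene {'K': array([[449.06331646,   0.        , 284.42530724],
       [  0.        , 449.06331646, 208.86182118],
       [  0.        ,   0.        ,   1.        ]]), 'R': array([[ 0.59564316,  0.80323646,  0.00451756],
       [ 0.5165091 , -0.37870005, -0.76798738],
       [-0.61516467,  0.45977979, -0.64044904]]), 't': array([-302.01897999, -179.5347634 , 1626.14623674])}
top {'K': array([[533.78623572,   0.        , 282.43822385],
       [  0.        , 533.78623572, 213.66766314],
       [  0.        ,   0.        ,   1.        ]]), 'R': array([[ 0.02440609, -0.99969985, -0.00213238],
       [-0.97996983, -0.0235026 , -0.19775428],
       [ 0.19764481,  0.00691608, -0.9802493 ]]), 't': array([  14.65449963,  500.73279031, 1867.0926978 ])}
0.1 [181.65352827 518.8877648  244.7076087 ] [-5.26509466e-01 -3.09676315e+00  1.87555199e-03] [1.25539783 0.41378568 0.15974986]
```

View pics/scene0.png

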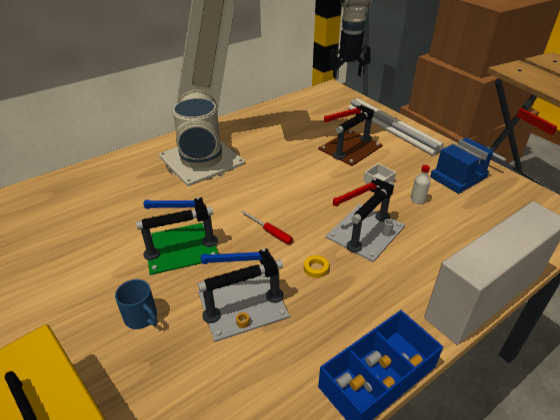

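View pics/top0.png

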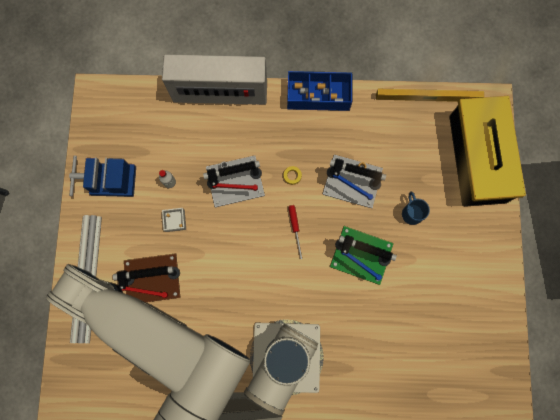

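Red candidates are the lever on the grey plate, top (234,186), and the one on the brown plate, top (145,292). Blue candidates are the lever on the grey plate, top (355,187), and the one on the green plate, top (360,262). By the description (steel foot plates) I choose the two on grey. I'll crop in on both and measure them.

```bash
cat > h.py <<'E'
import numpy as np, cv2
from scipy.spatial.transform import Rotation as Rn
def plane(c,uv,z):
    uv=np.atleast_2d(np.float64(uv)); d=np.c_[uv,np.ones(len(uv))]@np.linalg.inv(c["K"]).T@c["R"]
    o=-c["R"].T@c["t"]; s=(z-o[2])/d[:,2]; return o+d*s[:,None]
def proj(c,X):
    q=np.atleast_2d(X)@c["R"].T+c["t"]; q=q@c["K"].T; return q[:,:2]/q[:,2:]
E
python3 - <<'E'
from cell import env
from h import *
p=np.load("pics/top0.npz")["p"]; s=np.load("pics/scene0.npz")["p"]
a=cv2.resize(p[145:220,195:395],(800,300),interpolation=cv2.INTER_CUBIC)
b=cv2.resize(s[170:340,190:410],(388,300)); b=np.hstack([b,np.zeros((300,412,3),np.uint8)])
cv2.imwrite("pics/crop1.png",np.vstack([a,b])[:,:,::-1])
c=env.calibration("top"); hsv=cv2.cvtColor(p,cv2.COLOR_RGB2HSV); H,S,V=[hsv[...,i].astype(int) for i in range(3)]
roi={'red':(200,175,268,210),'blue':(322,155,388,210)}
for n,(x0,y0,x1,y1) in roi.items():
    m=((H<8)|(H>172))&(S>150)&(V>70) if n=='red' else (H>100)&(H<130)&(S>130)&(V>60)
    w=np.zeros_like(m); w[y0:y1,x0:x1]=1; m&=w
    k,l,st,ce=cv2.connectedComponentsWithStats(m.astype(np.uint8)); i=1+np.argmax(st[1:,4]); v,u=np.nonzero(l==i)
    X=plane(c,np.c_[u,v],130)[:,:2]; mu=X.mean(0); U=np.linalg.svd(X-mu,full_matrices=False)[2][0]; U*=np.sign(U[1])
    t=(X-mu)@U; print(n,st[i],"mean",mu,"dir",U,"ends",mu+U*t.min(),mu+U*t.max(),"len",np.ptp(t))
E
```

```text
red [213 183  45   7 145] mean [577.84766578 189.6600372 ] dir [0.03194667 0.99948957] ends [575.52158887 116.885954  ] [580.40809884 269.76623128] len 152.9583510719398
blue [333 175  39  24 139] mean [ 588.72150845 -215.7532815 ] dir [0.52358371 0.85197423] ends [ 550.12655163 -278.55490781] [ 629.67910892 -149.10716678] len 151.93856334773858
```

View pics/crop1.png

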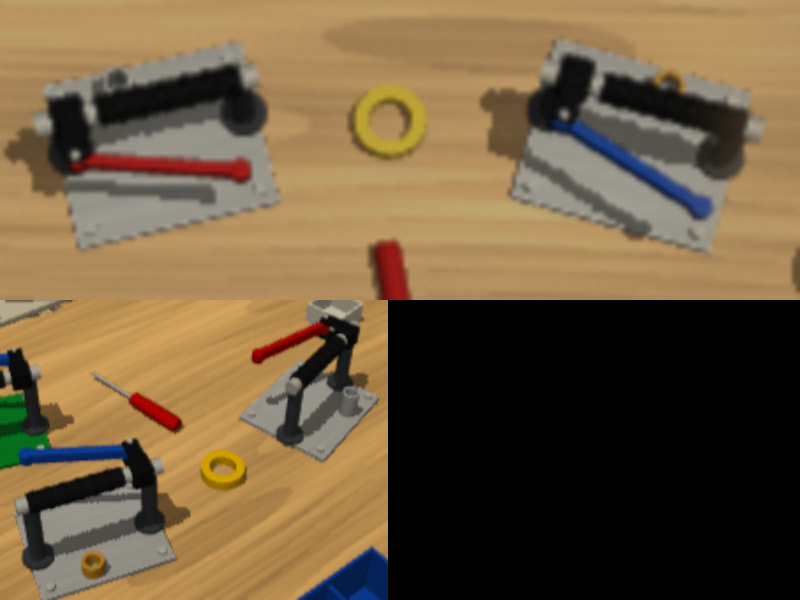

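The close crop confirms grey plates under both chosen levers. Each has its hinge at the left (+y) end and its outer side facing the robot. The lever lengths of 152 mm match the description. I'll cross-check with the bar directions and plan the poses.

```bash
cat >> h.py <<'E'
LE={'red':(np.array([575.5,116.9]),np.array([.0319,.9995]),.30),'blue':(np.array([550.1,-278.6]),np.array([.5236,.8520]),.36)}
def geom(n):
    tip,U,stop=LE[n]; pin=tip+U*152; a0=np.arctan2(U[0],U[1]); return pin,a0,stop
def toolpose(n,th,off=0,z=118,flip=1,half=14.5):
    """TCP with finger back off mm short (outer side) of press face at lever angle th"""
    pin,a0,stop=geom(n); a=a0-th; y=np.array([np.sin(a),np.cos(a)]); x=np.array([y[1],-y[0]])
    P=pin-105*y-(6+half+off)*x
    ty=np.r_[x,0]*flip; tz=np.array([0,0,-1.]); tx=np.cross(ty,tz)
    return np.r_[P,z],Rn.from_matrix(np.c_[tx,ty,tz]).as_rotvec()
E
python3 - <<'E'
from cell import env
from h import *
p=np.load("pics/top0.npz")["p"]; c=env.calibration("top"); hsv=cv2.cvtColor(p,cv2.COLOR_RGB2HSV)
for n,(x0,y0,x1,y1) in {'red':(195,150,272,215),'blue':(318,150,392,215)}.items():
    S,V=hsv[...,1].astype(int),hsv[...,2].astype(int)
    print(n,geom(n),"psi",.3-geom(n)[1])
    pin,a0,_=geom(n); psi=.3-a0; R=np.array([[np.cos(psi),-np.sin(psi)],[np.sin(psi),np.cos(psi)]])
    O=pin-R@[-10,70]; print(" origin",O)
    img=p.copy()
    def pt(x,y,z): return tuple(int(round(q)) for q in (proj(c,np.r_[O+R@[x,y],z])[0]-[x0,y0])*8+4)
    crop=cv2.resize(img[y0:y1,x0:x1],None,fx=8,fy=8,interpolation=cv2.INTER_CUBIC)
    for a,b,z in [((-60,-95),(100,-95),8),((100,-95),(100,95),8),((100,95),(-60,95),8),((-60,95),(-60,-95),8),((30,-100),(30,100),135),((-10,70),(-52,-66),130)]:
        cv2.line(crop,pt(*a,z),pt(*b,z),(0,255,0),1)
    cv2.imwrite(f"pics/ov_{n}.png",crop[:,:,::-1])
    for f in (1,-1):
        for th in (0,geom(n)[2]):
            P,r=toolpose(n,th,40,flip=f); q=env.ik(P,r); print(f,th,P.round(1),r.round(3),None if q is None else np.round(q,3))
print(env.calibration("wrist"))
E
```

```text
red (array([580.3488, 268.824 ]), np.float64(0.03190512776394068), 0.3) psi 0.2680948722360593
 origin [608.53421234 203.97353715]
1 0 [516.5 165.8 118. ] [2.257 2.186 0.   ] [ 0.156  0.315 -0.235  1.021  0.     1.759]
1 0.3 [549.8 151.5 118. ] [1.905 2.498 0.   ] [ 0.122  0.358 -0.168  1.045  0.     1.425]
-1 0 [516.5 165.8 118. ] [ 2.186 -2.257 -0.   ] [ 0.156  0.315 -0.235  1.021  0.    -1.383]
-1 0.3 [549.8 151.5 118. ] [ 2.498 -1.905  0.   ] [ 0.122  0.358 -0.168  1.045  0.    -1.717]
blue (array([ 629.6872, -149.096 ]), np.float64(0.5510522888223689), 0.36) psi -0.2510522888223689
 origin [ 621.9840776  -219.38584212]
1 0 [ 523.2 -206.9  118. ] [2.742 1.533 0.   ] [-0.526  0.346 -0.187  1.038  0.     1.596]
1 0.36 [ 550.3 -240.7  118. ] [2.423 1.999 0.   ] [-0.552  0.406 -0.092  1.073  0.     1.21 ]
-1 0 [ 523.2 -206.9  118. ] [ 1.533 -2.742 -0.   ] [-0.526  0.346 -0.187  1.038  0.    -1.545]
-1 0.36 [ 550.3 -240.7  118. ] [ 1.999 -2.423 -0.   ] [-0.552  0.406 -0.092  1.073  0.    -1.932]
{'K': array([[342.85116283,   0.        , 284.62340367],
       [  0.        , 342.85116283, 206.18608676],
       [  0.        ,   0.        ,   1.        ]]), 'tool_from_camera': array([[ 2.71080245e-04, -9.64141568e-01, -2.65388326e-01,
         6.77346849e+01],
       [ 9.99999927e-01,  1.90198969e-04,  3.30464774e-04,
        -5.80420419e-01],
       [-2.68138239e-04, -2.65388396e-01,  9.64141549e-01,
        -1.28187097e+02],
       [ 0.00000000e+00,  0.00000000e+00,  0.00000000e+00,
         1.00000000e+00]])}
```

```bash
python3 -c "
import cv2,numpy as np
a=cv2.imread('pics/ov_red.png');b=cv2.imread('pics/ov_blue.png');h=min(a.shape[0],b.shape[0])
cv2.imwrite('pics/ov.png',cv2.resize(np.hstack([a[:h],b[:h]]),(800,int(800*h/(a.shape[1]+b.shape[1])))))"
```

```text
(no output)
```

View pics/ov.png

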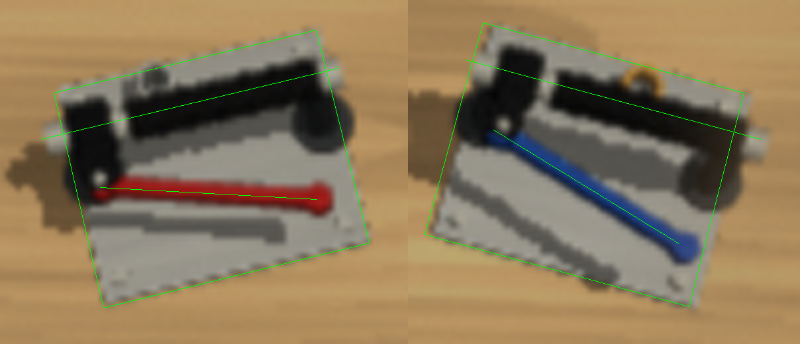

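The overlay fits the plates and the levers to about a pixel (3 mm). Next I'll close the fingers, go above the red pre-press pose and check with the wrist camera.

Run:
```python
from cell import env
from h import *
env.move_gripper(0,20)
P,r=toolpose('red',0,40,z=245); env.goto(P,r)
p0=env.read_ee_pos(); r0=env.read_eef_rot(); p,d=env.get_image("wrist")
c=env.calibration("wrist"); T=c["tool_from_camera"]; W=np.eye(4); W[:3,:3]=Rn.from_rotvec(r0).as_matrix(); W[:3,3]=p0
C=np.linalg.inv(W@T); cc=dict(K=c["K"],R=C[:3,:3],t=C[:3,3])
np.savez("pics/w1.npz",p=p,d=d,R=cc["R"],t=cc["t"],K=cc["K"])
hsv=cv2.cvtColor(p,cv2.COLOR_RGB2HSV).astype(int); m=((hsv[...,0]<8)|(hsv[...,0]>172))&(hsv[...,1]>150)&(hsv[...,2]>70)
k,l,st,ce=cv2.connectedComponentsWithStats(m.astype(np.uint8)); print(st[1:][st[1:,4]>200])
pin,a0,_=geom('red'); y=np.array([np.sin(a0),np.cos(a0)]); x=np.array([y[1],-y[0]])
for s in (0,105,142):
    a=proj(cc,np.r_[pin-y*s,130])[0]; cv2.circle(p,tuple(int(v) for v in a),3,(0,255,0),1)
a=[proj(cc,np.r_[pin-y*s-6*x,130])[0].astype(int) for s in (20,130)]; cv2.line(p,tuple(map(int,a[0])),tuple(map(int,a[1])),(0,255,255),1)
cv2.imwrite("pics/w1.png",p[:,:,::-1]); print(p0,P,env.read_grip_width(),env.read_time())
```

```text
[[ 350   47   37  220 4200]]
[516.22126161 166.59132167 245.07545018] [516.5301199  165.80736993 245.        ] -0.10602006674282255 2.6917
```

View pics/w1.png

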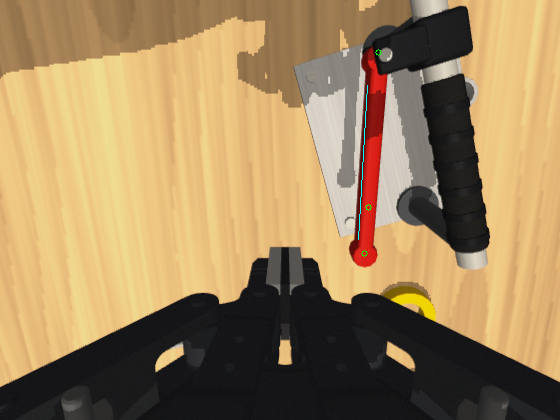

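The wrist view agrees with the model: the pin, press and tip dots sit on the red lever at (378,53), (368,208) and (364,254), within about 2 px. Now I'll descend and make contact.

Run:
```python
from cell import env
from h import *
P,r=toolpose('red',0,30); env.line_to(P,150,r)
env.dwell(.3); F=[env.read_contact_force() for _ in range(8)]; print(np.mean(F,0),np.std(F,0))
f0=np.mean(F,0)
P,r=toolpose('red',0,-8); hit=env.line_to(P,25,r,threshold=1.5)
p=env.read_ee_pos(); pin,a0,_=geom('red'); n=np.array([np.cos(a0),-np.sin(a0)])
P0,_=toolpose('red',0,0)
print(hit,p,"offset past nominal",(p-P0)[:2]@n, [ (env.read_contact_force()-f0).round(2) for _ in range(4)],env.read_time())
```

```text
[-0.82300554 -0.01144539 -0.28482011] [0. 0. 0.]
True [559.1743474  164.36705945 117.42943669] offset past nominal 2.6684702634179533 [array([-1.86,  0.43,  1.81]), array([-1.86,  0.43,  1.81]), array([-1.86,  0.43,  1.81]), array([-1.86,  0.43,  1.81])] 5.1833
```

```bash
cat > press.py <<'E'
from cell import env
from h import *
def press(n,f0,off,ths,fmax):
    pin,a0,stop=geom(n); P0=None; fl=0
    for th in ths:
        P,r=toolpose(n,th,off); env.line_to(P,40,r); a=a0-th; nx=np.array([np.cos(a),-np.sin(a),0])
        env.dwell(.08); f=env.read_contact_force()-f0; p=env.read_ee_pos(); fl=-f@nx
        print("th %.3f F %.2f"%(th,fl),f.round(1),"lag %.2f"%((P-p)@nx),"t %.2f"%env.read_time())
        if fl>fmax: break
    return th,fl
E
python3 - <<'E'
from press import *
f0=np.array([-.823,-.011,-.285])
print(press('red',f0,-2.5,np.r_[.03:.25:.04,.25:.36:.01],9.5))
E
```

```text
th 0.030 F 2.03 [-2.  -0.1 -0.4] lag 0.44 t 5.52
th 0.070 F 2.40 [-2.4 -0.9 -1.1] lag 0.36 t 5.86
th 0.110 F 2.65 [-2.5 -1.9 -2.8] lag 0.33 t 6.20
th 0.150 F 3.54 [-3.3 -2.3 -3.2] lag 0.32 t 6.54
th 0.190 F 4.19 [-3.8 -3.  -2.1] lag 0.36 t 6.88
th 0.230 F 5.41 [-5.  -2.7  0. ] lag 0.45 t 7.22
th 0.250 F 5.18 [-4.6 -3.1 -0.6] lag 0.53 t 7.56
th 0.260 F 5.21 [-4.7 -2.9 -1.2] lag 0.57 t 7.89
th 0.270 F 5.67 [-5.1 -3.2 -0.6] lag 0.61 t 8.22
th 0.280 F 6.15 [-5.3 -3.9 -0.8] lag 0.60 t 8.56
th 0.290 F 5.79 [-4.9 -4.3 -0.9] lag 0.64 t 8.89
th 0.300 F 7.20 [-6.1 -4.9  0.4] lag 0.81 t 9.22
th 0.310 F 10.10 [-9.  -5.3  2.2] lag 1.60 t 9.56
(np.float64(0.31000000000000005), np.float64(10.098264403911406))
```

The stop shows as a sharp force rise at about 0.305. I'll hold there, confirm with a picture, and release.

Run:
```python
from press import *
f0=np.array([-.823,-.011,-.285])
t=env.read_time()
for i in range(3):
    env.dwell(.4); print((env.read_contact_force()-f0).round(2))
p,d=env.get_image("wrist"); cv2.imwrite("pics/w2.png",p[:,:,::-1])
p,d=env.get_image("top"); cv2.imwrite("pics/t2.png",cv2.resize(p[150:215,195:272],None,fx=8,fy=8)[:,:,::-1])
print(env.read_time()-t)
```

```text
[-8.33 -6.4   2.21]
[-8.54 -6.35  1.3 ]
[-9.65 -4.68  1.97]
1.3000000000000007
```

View pics/w2.png

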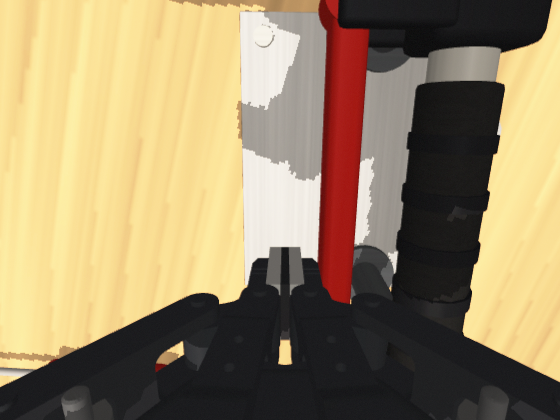

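View pics/t2.png

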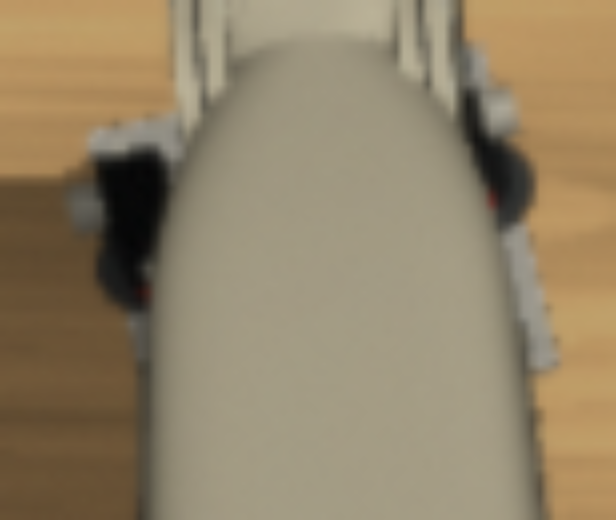

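The wrist view shows the red blade (x about 343) running parallel to the bar with clear air between; the arm hides the top view. Next I'll let it spring out slowly, lift, verify, and go to blue.

```bash
python3 - <<'E'
from press import *
for th in (.2,.1,0): 
    P,r=toolpose('red',th,-2.5); env.line_to(P,60,r)
P,r=toolpose('red',0,35); env.line_to(P,80,r)
P[2]=245; env.line_to(P,200,r)
p0=env.read_ee_pos(); r0=env.read_eef_rot(); p,d=env.get_image("wrist"); cv2.imwrite("pics/w3.png",p[:,:,::-1])
P,r=toolpose('blue',0,40,z=245); env.goto(P,r)
p0=env.read_ee_pos(); r0=env.read_eef_rot(); p,d=env.get_image("wrist")
c=env.calibration("wrist"); T=c["tool_from_camera"]; W=np.eye(4); W[:3,:3]=Rn.from_rotvec(r0).as_matrix(); W[:3,3]=p0
C=np.linalg.inv(W@T); cc=dict(K=c["K"],R=C[:3,:3],t=C[:3,3])
pin,a0,_=geom('blue'); y=np.array([np.sin(a0),np.cos(a0)]); x=np.array([y[1],-y[0]])
for s in (0,105,142):
    a=proj(cc,np.r_[pin-y*s,130])[0]; cv2.circle(p,tuple(int(v) for v in a),3,(0,255,0),1)
# finger footprint at pre-press, z=110
for o in (30,0):
  Q,_=toolpose('blue',0,o); a=proj(cc,np.r_[Q[:2],104])[0]; cv2.circle(p,tuple(int(v) for v in a),4,(255,0,255),1)
cv2.imwrite("pics/w4.png",p[:,:,::-1])
p,d=env.get_image("top"); cv2.imwrite("pics/t3.png",cv2.resize(p[130:300,180:420],(800,567))[:,:,::-1])
print(env.read_time())
E
python3 -c "
import cv2,numpy as np
cv2.imwrite('pics/w34.png',cv2.resize(np.hstack([cv2.imread('pics/w3.png'),cv2.imread('pics/w4.png')]),(800,300)))"
```

```text
14.7917
```

View pics/w34.png

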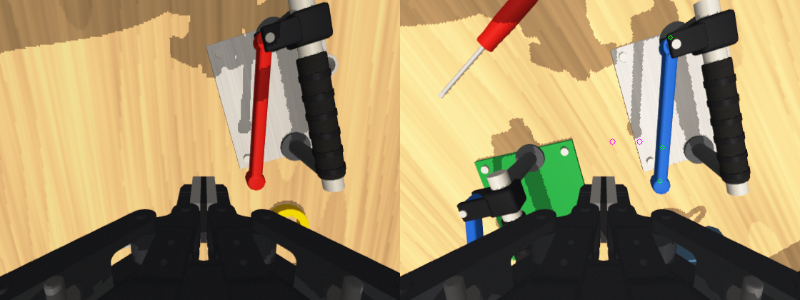

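View pics/t3.png

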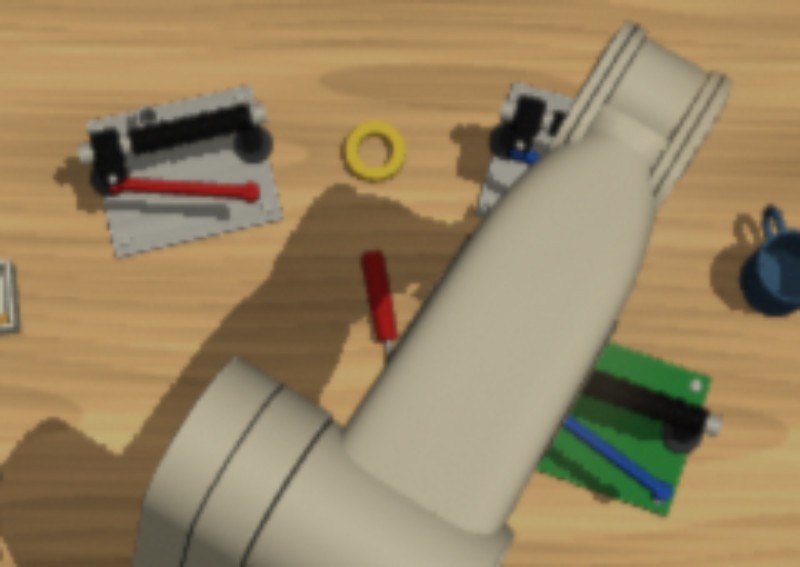

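Red is fully out again, and top view (190,188) shows it as before. The blue model dots lie on the blue lever of the grey plate at (662,148), and the approach is clear of the green handle. Now I'll press blue.

Run:
```python
from press import *
n='blue'
P,r=toolpose(n,0,30); env.line_to(P,150,r)
env.dwell(.3); f0=env.read_contact_force(); print(f0)
P,r=toolpose(n,0,-8); hit=env.line_to(P,25,r,threshold=1.5)
p=env.read_ee_pos(); pin,a0,_=geom(n); nx=np.array([np.cos(a0),-np.sin(a0)])
off=-((p-toolpose(n,0,0)[0])[:2]@nx); print(hit,p,off,env.read_time())
if hit:
    print(press(n,f0,off,np.r_[.03:.30:.05,.31:.43:.01],10))
    np.save("f0b.npy",np.r_[f0,off])
```

```text
[-0.70630291  0.90462794  0.19739701]
True [ 560.28942958 -229.75785754  117.42432793] -3.6081630644643976 17.3167
th 0.030 F 1.69 [-1.8  0.2 -0.9] lag 0.43 t 17.65
th 0.080 F 2.54 [-2.9 -0.2 -2.4] lag 0.44 t 18.02
th 0.130 F 3.93 [-4.5 -0.3 -3.2] lag 0.41 t 18.38
th 0.180 F 3.78 [-4.7 -1.6 -1.1] lag 0.46 t 18.75
th 0.230 F 4.57 [-5.1 -0.7 -1.7] lag 0.61 t 19.12
th 0.280 F 6.55 [-6.9 -0.4 -1. ] lag 0.73 t 19.48
th 0.310 F 6.78 [-7.5 -1.9  0.5] lag 0.85 t 19.82
th 0.320 F 6.69 [-7.4 -2.3 -0.8] lag 0.90 t 20.15
th 0.330 F 5.94 [-6.4 -1.6 -0.7] lag 0.91 t 20.48
th 0.340 F 7.09 [-7.7 -2.2 -0.8] lag 0.97 t 20.82
th 0.350 F 8.52 [-9.  -1.6 -0.1] lag 1.31 t 21.15
th 0.360 F 12.76 [-13.1  -0.7   3.1] lag 2.09 t 21.48
(np.float64(0.36000000000000004), np.float64(12.757756669437859))
```

Run:
```python
from press import *
f0=np.load("f0b.npy")[:3]
for i in range(3):
    env.dwell(.4); print((env.read_contact_force()-f0).round(2),env.read_ee_pos().round(2))
p,d=env.get_image("wrist"); cv2.imwrite("pics/w5.png",p[:,:,::-1])
p,d=env.get_image("scene"); cv2.imwrite("pics/s5.png",cv2.resize(p[80:380,100:500],(800,600),interpolation=cv2.INTER_CUBIC)[:,:,::-1]); print(env.read_time())
```

```text
[-13.    -1.08   1.88] [ 591.08 -248.83  117.87]
[-13.88  -1.94   1.8 ] [ 591.08 -248.83  117.87]
[-13.02  -0.66   3.09] [ 591.09 -248.8   117.87]
22.7833
```

View pics/w5.png

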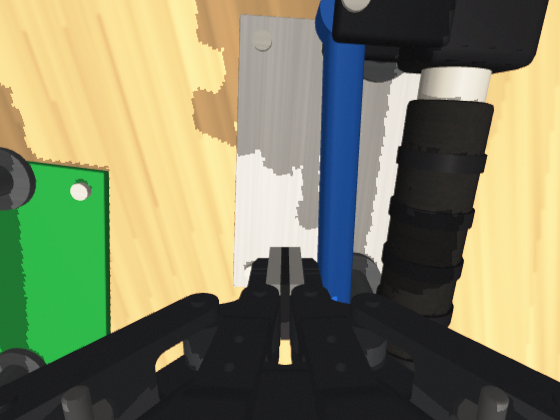

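View pics/s5.png

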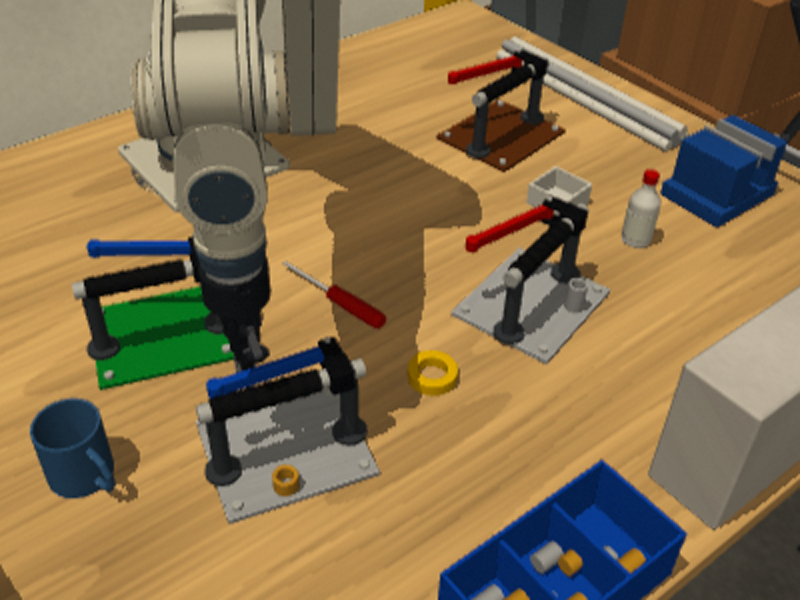

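The wrist view shows the blue blade (about (340,200)) slightly past parallel with the bar, with air left. The scene view shows red out and the bystanders in place. The 13 N held against a spring of about 7 N, with the TCP steady, means it is at the stop.

```bash
python3 -c "
from cell import env
env.sign_off()"
```

```text
the job is handed in; nothing more can be done
```

I pressed both levers on the grey-plate handles to their stops with the back of the closed fingers, red first, and handed the job in while holding blue against its stop.

- **Red:** It met its stop at about 0.30 rad, where the force rose from about 6 to 10 N. I held it there for about 1.3 s and eased it out. The wrist and top views then showed it fully out again.
- **Blue:** It met its stop at about 0.36 rad. At hand-in it was held at about 13 N against a spring of about 7 N, steady for 1.2 s, with air still visible between the blade and the bar.
- **Bench:** The last scene view shows the loose items, the green and brown look-alikes and the red lever all in place. The last time I read was 22.8 s, out of 48 s.
- **Disagreements:** Contact came 2.7 mm (red) and 3.6 mm (blue) later than the cameras predicted, so I took the contact point as the reference. The top view was blocked by the arm during both presses, so force and the wrist view confirmed the stops (the scene view too for blue). I did not measure the gaps to the bar.

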